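# Load the dry-block heater, refit its knob and hold it pressed

### The arm

A 6-joint arm with a two-finger parallel gripper is mounted at the origin on the work surface. World frame = base frame: x ahead of the robot, y to its left, z up, the work surface at z = 0. Lengths are in mm, angles in rad, forces in N, time in s.
With the tool pointing down it reaches from about 250 to 725 mm from the base axis. Payload 4 kg.
Tool frame: the origin (TCP) lies midway between the tips of the shut fingers; the grasp point (between the pads) lies 19 mm behind it (robot.grip_point_offset is the distance from the TCP to the grasp point, in mm); z points along the fingers, y is the line along which they close (so a half turn about z gives the same grasp; the last joint's range is limited). The gripper opens to 85 mm and grips with 20 to 120 N. Pads are 22 mm wide; open, the fingers measure 114 mm over their backs; the gripper's body (76 mm by 85 mm) begins 54 mm behind the grasp point. The pads swing forward as they close: fully open they stand 13 mm farther back than shut.
Start: joints at [0, 0.241, 0.005, 1.335, 0, 1.571], TCP at [499.999, -0, 231.306] pointing down, gripper open.
Joint ranges: [-2.72, 2.72], [-1.05, 1.87], [-1.09, 1.28], [-1.99, 2.15], [-1.42, 1.44], [-3.14, 3.14]. Speed limits (rad/s): [2.79, 2.79, 3.14, 3.14, 3.14, 3.14].

### API

Orientations are given as a rotation vector (axis times angle).
In Python, from workcell import robot, vision gives the robot as it stands.
- The arm moves only by the shell command python3 -m crank 'ROWS' [FORCE]. ROWS is a JSON object of lists of equal length, an entry for each row: "dp": the shift along the world's x, y, z in mm, a list of three; "turn": the turn about the world's z in degrees; "hand": the finger opening in mm, from 0 to 85.4. In form: {"dp": [[dx, dy, dz], ...], "turn": [turn, ...], "hand": [hand, ...]}. A call has 1 to 12 rows; each row is the pose to reach, as a shift and turn from the pose commanded when the call began; what a row does not reach only later rows make up. A row lasts 1/10 s, in which the tool goes at most 50 mm and 8.59 degrees, less where a joint would pass 70% of its speed; a pose out of reach is approached as far as the arm can. A call with a gripper value outside its range is refused whole. The fingers move at their own pace and stop on an object; FORCE is the grip in N (left out, the last holds). Time passes only in rows, so rows that repeat a pose let the fingers close. It gives the time, the measured TCP pose, the force, the opening and the grip force at its end, in the units of the state.
- robot.read_state(): the state, without advancing time (a new reading comes with each control period).
- vision.camera(name): name is "scene" or "side" or "wrist"; returns a dict with "frame" (480x640x3 uint8, red, green, blue), "camera_matrix" (3x3 intrinsics, pixels), "R" (3x3) and "t" (3): a world point X has camera coordinates R X + t. Camera axes: x right, y down, z forward; pixel columns grow to the right and rows downward; lengths in mm; the calibration is good to about 2 mm. A picture is of the moment at which its call begins. There is no depth.
- robot.close_job(): hands the job in; it is judged then, once.
Trained networks look in a picture, given as the dict that the camera call returned (one of the last four; its "shot" number tells which), for a name from the list of things; names that differ only in an ending like _2 or _b are one class to them, and where a whole thing is asked for, a point or a joint stands for the part that bears it (a point fixed in the world has none). Each returns a list of dicts, best first, with "conf" (0 to 1); they miss things now and then, are a little off and sometimes report something else, mostly with a low value. They report only what shows in the picture. A call takes as long as a camera call. They do not tell look-alikes from the thing itself.
- vision.search_frame(picture, target): "pixel" ([column, row] in pixels, amid what is visible of it).
The state is a dict: "t": time; "joints": joint angles; "joint_vel": joint speeds; "effort": joint torques, N m; "position": TCP position; "orientation": TCP orientation; "contact_force": force on the tool from outside, world axes, zero at the start; "wrist_torque": the same for the moment, N m; "gripper_width": opening from 0.0 (shut) to 1.0 (fully open); "grasp_force": force on a finger pad.
Only numpy, scipy, OpenCV 4.12 (cv2) and the standard library are available. Lean on these libraries where they do the work, as an engineer would, in place of code of your own. Each camera call takes 0.05 s, during which the arm holds its last target. There are 200 camera calls.

### The job

Get the block heater going: stand the long capped tube from the rack upright in the one empty well of the heater's block, right down to the bottom, and let go of it. Then take the heater's control knob that is lying on the bench, turn it so that the flat in its bore matches the flat of the D-shaped shaft on the heater's deck, push it fully home on the shaft, and keep it pressed all the way in against the shaft's spring: finish while still holding it pressed in. Leave the other glassware, tubes and tools where they are.

Things in the scene. Friction and masses are not known exactly. Their poses are not given: they have to be found in the camera images.
- tube_long: Glass test tube with a white screw cap, standing in the rack: 110 mm long, tube 16 in diameter with a rounded foot, cap 18 in diameter and 22 tall at the top, about 22 g. Origin at the centre of its foot, z up along it. The longest of the three tubes in the rack; the three may stand in any order.
- rack: Blue plastic tube rack, fixed to the bench (mm): 150 (its x) by 100 (its y), base plate 6 thick, top plate from 46 to 52 high, 2 rows of 3 holes of 18 in diameter, 48 apart both ways. Three holes hold tubes, which stand on the base plate. Origin at the centre of its underside.
- heater: Dry-block heater, fixed (sizes in mm): white case 240 (x) by 200 (y). Front half (-x): flat control deck 60 high. Behind it a housing 75 high round an aluminium block, 112 by 128, top 85 high, with 2 rows of 3 wells 36 apart; five hold sunk tubes, caps up to 103 high; the empty one is in the front row on the +y side. Origin: centre of its underside, x to its back.
- well (a point): Centre of the mouth of the block's empty well, in the block's top face: 18 mm in diameter with a 1.5 chamfer at the rim, 50 mm deep, vertical. Axes as the heater's.
- well_floor (a point): Centre of the floor of the empty well, 50 mm below its mouth. A tube that is fully in stands on it, with 60 mm showing above the block.
- knob: Control knob, loose on the bench, bore down: light grey plastic, 50 g (sizes in mm). Skirt 48 in diameter, 8 tall; on it a grip bar 18 wide (y), 44 long (x), top 30 above the underside, to be gripped across its 18 width; a wedge-shaped pointer nose on the bar's +x end reaches 31 from the axis, with a black line on top. Origin: centre of the underside, x towards the pointer, z up.
- bore_end (a point): Centre of the closed end of the knob's bore, 15 mm above its underside (all in mm). The bore is a D, 13 in diameter, on the knob's axis, open below, its flat on the pointer side 2.6 from the axis, its mouth widened by a 1.2 chamfer. Axes as the knob's.
- pointer (a point): Tip of the knob's pointer nose, on top of the bar, 31 mm from the knob's axis along its x, 30 mm above its underside. The bore's flat is on this side.
- shaft_tip (a point): Centre of the tip of the steel D-shaft standing upright on the heater's deck, 68 mm in front of the heater's centre, 22 mm above the deck when not pressed. 12 mm in diameter, one flat 2 mm from the axis; this point's +x points out of the flat, z up. Tip chamfered 1.2 mm. The knob goes on only with its pointer along this x, within about 10 degrees; fully home, the bore's end sits on the tip.
- press (a joint): How far the shaft is pressed in, m: 0 at rest, 0.004 at its stop. Its spring pushes back with 3 N at rest, 9 N at the stop, and lifts the shaft out again when let go.
- spindle (a joint): Turn of the shaft about the vertical, rad, counter-clockwise from above; at 0 its flat faces the heater's +x. It starts anywhere from -0.8 to 0 and is very stiff to turn (0.5 N m): it does not turn itself to suit the knob.
- tube_short_a: Bystander: capped tube like the long one but 75 mm long, in the rack. Leave it.
- tube_short_b: Bystander: another 75 mm long capped tube in the rack. Leave it.
- flask: Bystander: conical glass flask, 80 mm in diameter, 118 tall, right of the heater. Origin at its underside.
- beaker: Bystander: glass beaker, 68 mm in diameter, 90 tall, left and behind. Origin at its underside.
- bottle: Bystander: amber bottle, 60 mm in diameter, 120 tall, near the robot on the right. Origin at its underside.
- dish: Bystander: closed glass dish, 90 mm in diameter, 16 tall, in front of the heater. Origin at its underside.
- spatula: Bystander: thin steel laboratory spatula, 200 mm long, lying in front of the heater.
Things that resemble listed ones, but are neither listed nor needed, are in the scene too. What is shaped like the tube_long but red is not meant. What is shaped like the knob but yellow is not meant.

How it is judged (in metres and radians):
On the way, in this order (a step that is already met when the one before it is completed fails the run):
1. the long tube stands fully down in the empty well, let go (horizontal distance between tube_long and well_floor below 0.005 m and z of tube_long in the frame of well_floor below 0.005 m and angle between tube_long's own z axis and vertical below 0.12 rad and contact force between the fingers and tube_long below 0.1 N), for 0.2 s.
2. the knob is fully home on the shaft (x of pointer in the frame of shaft_tip above 0.0285 m and distance between bore_end and shaft_tip below 0.003 m and angle between knob's own z axis and vertical below 0.1 rad), for 0.1 s.
At the end, for the whole second after the job is handed in: The long tube stands on the well's floor (within 5 mm, upright), untouched; the knob's bore end is within 3 mm of the shaft's tip, its pointer within about 23 degrees of the shaft's flat side; the fingers are on the knob (over 2 N) and hold the shaft pressed in by over 2.5 of its 4 mm (all of step 1 and all of step 2 and value of joint press above 0.0025 m and contact force between the fingers and knob above 2 N); the arm keeps its last pose, push and grip.
It fails at once if a short tube is moved by more than 30 mm (distance of any of tube_short_a, tube_short_b from where it was at the start of the episode above 0.03 m).
It fails at once if the flask, beaker, bottle, dish or spatula is moved by more than 30 mm (distance of any of flask, beaker, bottle, dish, spatula from where it was at the start of the episode above 0.03 m).
It also fails if it takes over 51 s, if anything falls off the work surface, if the arm or the gripper's body presses on something with over 40 N, if the wrist force passes 120 N, or if a joint passes its speed limit or range.

## Working session

There is one attempt and no reset: what is moved stays moved. The work goes in short steps, Python scripts to look and compute and a shell command to move; the robot and the scene stay as the last step left them, time stands still between calls to the robot, and variables do not carry over. Pictures are saved under pics/ and viewed, at most 10 in all, crops included, and the job is handed in when it is done.

```bash
ls; mkdir -p pics; cat > h.py <<'E'
import numpy as np, cv2
from workcell import robot, vision
def ray(p,px):
    K=p["camera_matrix"];R=np.array(p["R"]);t=np.array(p["t"])
    d=R.T@np.linalg.inv(K)@np.array([px[0],px[1],1.]); return -R.T@t,d
def atz(p,px,z):
    o,d=ray(p,px); return o+d*(z-o[2])/d[2]
def proj(p,X):
    c=np.array(p["K"] if "K" in p else p["camera_matrix"])@(np.array(p["R"])@np.array(X,float)+np.array(p["t"])); return c[:2]/c[2]
def tri(obs):
    A=np.zeros((3,3));b=np.zeros(3)
    for p,px in obs:
        o,d=ray(p,px);d=d/np.linalg.norm(d);M=np.eye(3)-np.outer(d,d);A+=M;b+=M@o
    return np.linalg.solve(A,b)
def save(p,n): cv2.imwrite("pics/"+n,p["frame"][:,:,::-1])
E
python3 - <<'E'
from h import *
for n in ["scene","side","wrist"]:
    p=vision.camera(n); save(p,n+"0.png")
    print(n,np.round(ray(p,(320,240))[0]),np.round(p["camera_matrix"][0,0]))
    for t in ["tube_long","knob","rack","heater","shaft_tip","well"]:
        try: print(t,[(np.round(d["pixel"]).tolist(),round(d["conf"],2)) for d in vision.search_frame(p,t)][:5])
        except Exception as e: print(t,e)
E
```

```text
pics
scene [1477. -531.  847.] 533.0
tube_long [([452.0, 208.0], 0.67), ([422.0, 203.0], 0.52), ([398.0, 208.0], 0.34)]
knob [([166.0, 240.0], 0.72), ([209.0, 293.0], 0.7), ([173.0, 305.0], 0.59)]
rack [([414.0, 222.0], 0.76)]
heater [([319.0, 272.0], 0.83)]
shaft_tip []
well [([319.0, 270.0], 0.78)]
side [-163.  605.  931.] 593.0
tube_long [([134.0, 331.0], 0.7), ([177.0, 314.0], 0.68)]
knob [([397.0, 200.0], 0.63), ([424.0, 181.0], 0.56)]
rack [([198.0, 334.0], 0.9), ([398.0, 201.0], 0.59)]
heater [([320.0, 228.0], 0.69), ([299.0, 227.0], 0.56), ([319.0, 230.0], 0.55)]
shaft_tip []
well [([296.0, 227.0], 0.57)]
wrist [500.  80. 374.] 401.0
tube_long []
knob [([317.0, 449.0], 0.68)]
rack []
heater [([407.0, 260.0], 0.89)]
shaft_tip [([328.0, 287.0], 0.65), ([409.0, 264.0], 0.31)]
well [([409.0, 260.0], 0.86)]
```

View pics/scene0.png

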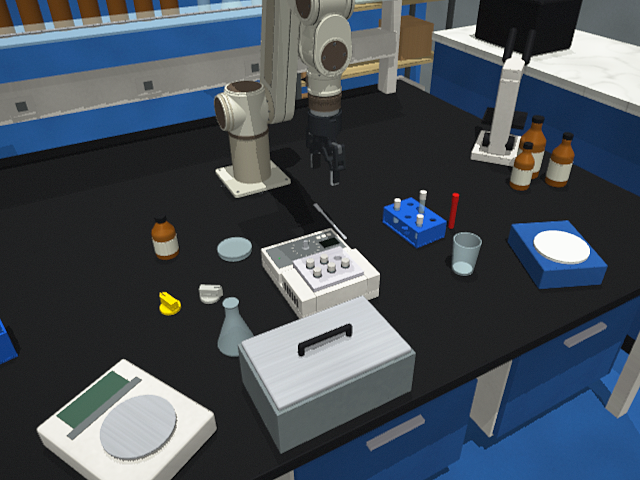

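View pics/side0.png

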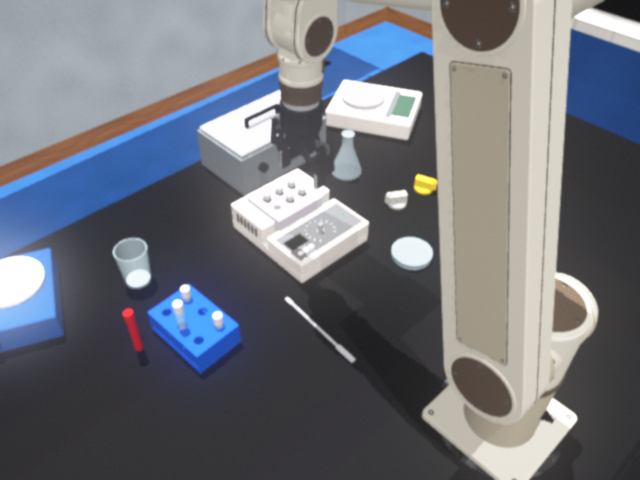

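View pics/wrist0.png

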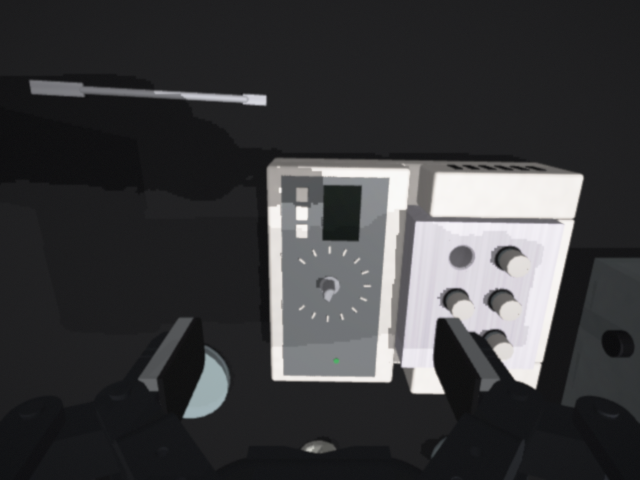

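Scene: the long tube's cap is the tall one at about (422,195), with the red look-alike at (454,210), the white knob at (209,293) and the yellow one at (168,303). Side: the long tube's cap is at (178,306), the knob at (397,200). Wrist: the empty well is at (461,256), the shaft at (329,287), and the heater is nearly axis-aligned.

```bash
python3 - <<'E'
from h import *
s=vision.camera("scene");d=vision.camera("side");w=vision.camera("wrist")
print("cap top",tri([(s,(423,191.5)),(d,(177,302))]), atz(s,(423,191.5),116),atz(d,(177,302),116))
print("knob",tri([(s,(209,293)),(d,(397,200))]),atz(s,(209,293),18),atz(d,(397,200),18))
print("well",atz(w,(461,256),85),"tip",atz(w,(330,285),82))
for c in [(271,162),(273,380),(392,380),(408,167)]: print("deck corner",atz(w,c,60))
rs=[]
for p,c in ((s,(422,203)),(d,(177,312))):
    x,y=c
    x0,y0=x-40,y-40
    rs.append(cv2.resize(p["frame"][y0:y0+80,x0:x0+80],(400,400),interpolation=cv2.INTER_CUBIC))
for p,c in ((s,(209,293)),(w,(330,285))):
    x,y=c
    x0,y0=x-30,y-30
    rs.append(cv2.resize(p["frame"][y0:y0+60,x0:x0+60],(400,400),interpolation=cv2.INTER_CUBIC))
im=np.vstack([np.hstack(rs[:2]),np.hstack(rs[2:])])
im=cv2.resize(im,(600,600))
cv2.imwrite("pics/crop1.png",im[:,:,::-1])
E
```

```text
cap top [502.18728079 301.480534   118.47736205] [498.77747116 304.04864632 116.        ] [504.4008599 300.7515062 116.       ]
knob [ 496.56485104 -312.39292392   11.16168389] [ 502.98761842 -315.26818125   18.        ] [ 492.02873418 -303.65689756   18.        ]
well [609.88498473 -27.12212342  85.        ] tip [509.54574393 -52.77440924  82.        ]
deck corner [463.69004875  41.19542228  60.        ]
deck corner [ 458.03998308 -159.40947389   60.        ]
deck corner [ 568.83894095 -159.51354272   60.        ]
deck corner [569.97343866  37.32622031  60.        ]
```

View pics/crop1.png

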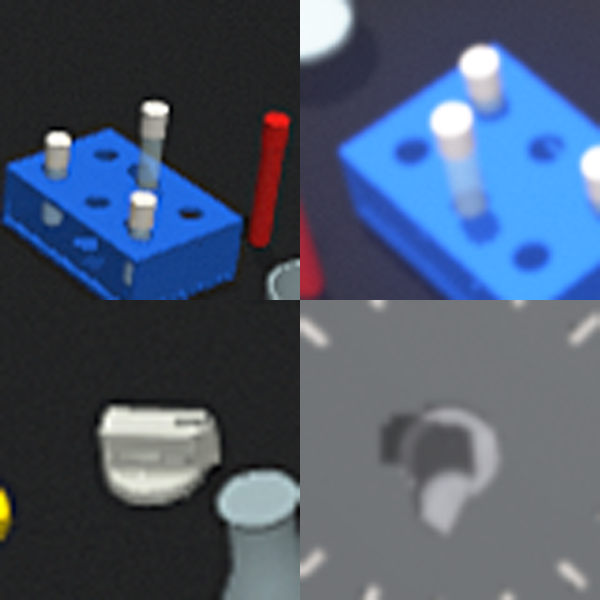

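```bash
python3 -m crank '{"dp": [[0,45,0],[0,90,0],[0,135,0],[0,180,0],[1,225,0],[2,270,0],[2,301,0],[2,301,0],[2,301,0]], "turn":[0,0,0,0,0,0,0,0,0], "hand":[85,85,80,70,60,60,60,60,60]}'
cat >> h.py <<'E'
def crop(p,c,r,n,out=500):
    x,y=[int(v) for v in c];f=cv2.copyMakeBorder(p["frame"],r,r,r,r,cv2.BORDER_CONSTANT)
    cv2.imwrite("pics/"+n,cv2.resize(f[y:y+2*r,x:x+2*r],(out,out),interpolation=cv2.INTER_CUBIC)[:,:,::-1])
E
python3 - <<'E'
from h import *
w=vision.camera("wrist");save(w,"w1.png")
for t in ["tube_long"]:
  for q in vision.search_frame(w,t): print(q["pixel"],q["conf"],atz(w,q["pixel"],105))
s=robot.read_state();print(s["position"],s["joints"],s["contact_force"],s["t"])
E
```

```text
t: 2.1
position: [501.6, 301.5, 230.8]
orientation: [2.219, 2.223, -0.002]
contact_force: [0.5, 0.1, 0.6]
gripper_width: 0.7
grasp_force: 0.0
[315.1, 224.8] 0.68 [499.55841691 305.10745307 105.        ]
[362.4, 443.4] 0.66 [539.36606151 112.85485263 105.        ]
[392.1, 117.4] 0.58 [548.86029904 376.53240002 105.        ]
[501.94363162 300.11338365 231.18097064] [ 5.39046692e-01  4.12419248e-01  2.47004157e-01  1.40607696e+00
 -3.29218547e-04  2.11059667e+00] [ 0.08739986 -0.57170684 -0.30690395] 2.2
```

View pics/w1.png

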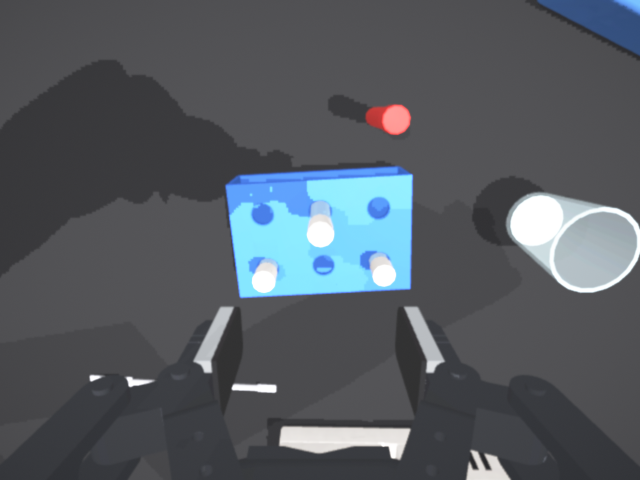

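The long tube's cap top is at (320,231), mid top row. The short tubes are at (265,277) and (382,270), the red one at (395,118).

```bash
python3 - <<'E'
from h import *
w=vision.camera("wrist")
print(atz(w,(320,232),116), atz(w,(262.5,214.5),52),atz(w,(379,208),52),atz(w,(323,265),52))
s=robot.read_state();print(s["position"],s["t"])
# finger midpoint check: tips project
print(proj(w,s["position"]))
E
```

```text
[503.3024974  301.72733266 116.        ] [456.01646268 297.3341321   52.        ] [552.09238103 302.73792918  52.        ] [506.15101659 252.40719776  52.        ]
[502.09672242 299.84690866 231.39871651] 2.25
[318.13092138 320.95027504]
```

```bash
python3 -m crank '{"dp": [[1.5,0,-40],[1.5,0,-80],[1.5,0,-115],[1.5,0,-135],[1.5,0,-143],[1.5,0,-143],[1.5,0,-143],[1.5,0,-143],[1.5,0,-143],[1.5,0,-143],[1.5,0,-143],[1.5,0,-143]], "turn":[0,0,0,0,0,0,0,0,0,0,0,0], "hand":[60,55,50,50,50,30,10,10,10,10,10,10]}' 40
```

```text
t: 3.45
position: [504.4, 301.6, 90.0]
orientation: [2.221, 2.221, 0.005]
contact_force: [-1.5, -1.4, 5.9]
gripper_width: 0.193
grasp_force: 39.3
```

```bash
python3 -m crank '{"dp": [[0,0,40],[0,0,85],[0,-20,125],[20,-65,140],[40,-110,140],[60,-155,140],[80,-195,140],[90,-225,140],[90,-225,140],[90,-225,140]], "turn":[0,0,0,0,0,0,0,0,0,0], "hand":[10,10,10,10,10,10,10,10,10,10]}'
python3 - <<'E'
from h import *
w=vision.camera("wrist");save(w,"w2.png")
s=robot.read_state();print(s["position"],s["t"],s["gripper_width"],s["joints"])
for t in ["tube_long","well","shaft_tip","knob"]:
  for q in vision.search_frame(w,t)[:4]: print(t,q["pixel"],q["conf"])
a=np.array(s["position"]);print(proj(w,a),proj(w,a-[0,0,64]))
E
```

```text
t: 4.45
position: [593.6, 75.4, 228.1]
orientation: [-2.223, -2.219, -0.0]
contact_force: [0.3, 0.2, 0.0]
gripper_width: 0.193
grasp_force: 39.9
[593.34443739  76.28817939 228.19917319] 4.5 0.19389255161970634 [1.27619246e-01 4.40968497e-01 2.82898103e-01 1.41297072e+00
 4.97491194e-04 1.69854785e+00]
tube_long [313.4, 321.6] 0.77
well [299.3, 300.6] 0.93
[317.08493211 318.12108995] [317.41331892 260.52879991]
```

View pics/w2.png

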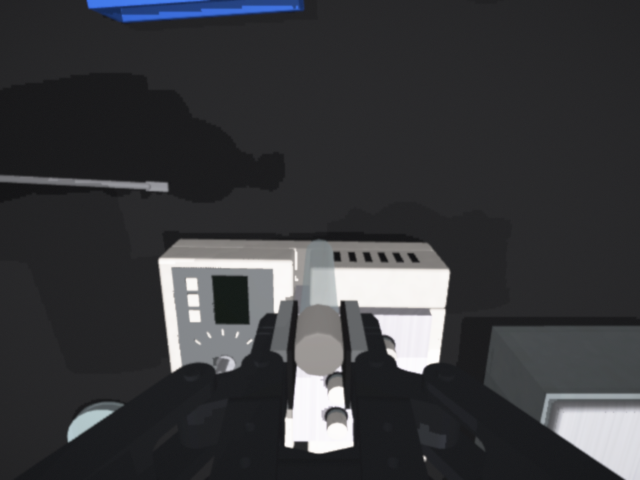

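```bash
python3 - <<'E'
from h import *
w=vision.camera("wrist");s=robot.read_state()
f0=cv2.imread("pics/wrist0.png")
g=cv2.cvtColor(f0,cv2.COLOR_BGR2GRAY)
sub=g[240:275,442:480];print("well min/max",sub.min(),sub.max())
m=(sub<(int(sub.min())+int(np.median(sub)))//2).astype(np.uint8)
n,l,st,c=cv2.connectedComponentsWithStats(m);i=1+np.argmax(st[1:,4]);px=c[i]+[442,240];print(px,st[i])
c1=ray(w,(0,0))[0];p0=dict(w);c0=c1-(np.array(s["position"])-[500,0,231.3]);p0["t"]=-np.array(w["R"])@c0;print(c1,c0)
print("well",atz(p0,px,85))
a=np.array(s["position"]);print("pred foot",proj(w,a-[0,0,83]),proj(w,a-[0,0,75]))
def cr(f,x,y,r,o=390): return cv2.resize(f[y-r:y+r,x-r:x+r],(o,o),interpolation=cv2.INTER_CUBIC)
fs=w["frame"][:,:,::-1]
cv2.imwrite("pics/c3.png",np.hstack([cr(f0,461,256,24),cr(fs,320,250,40)]))
E
```

```text
well min/max 85 227
[461.05755396 256.45083933] [  7   6  25  22 417]
[593.16968327 157.61275562 370.67676516] [499.97113627  80.310922   373.54235301]
well [609.99379475 -27.15022497  85.        ]
pred foot [317.95725524 250.6186111 ] [317.95160683 255.26968154]
```

View pics/c3.png

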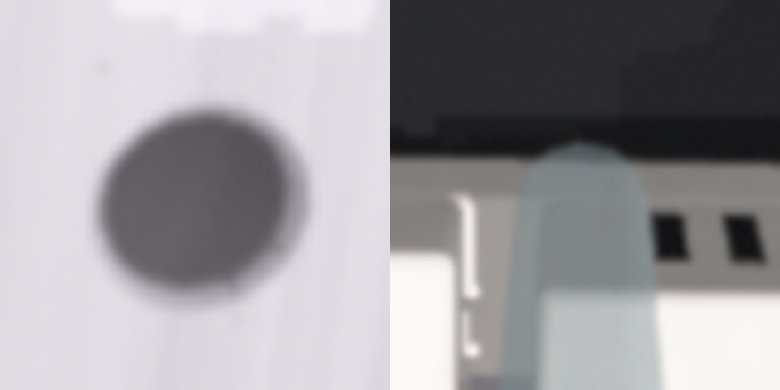

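```bash
python3 -m crank '{"dp": [[8,-40,0],[16.5,-80,0],[16.5,-104,0],[16.5,-104,-20],[16.5,-104,-40],[16.5,-104,-48],[16.5,-104,-48],[16.5,-104,-56],[16.5,-104,-64],[16.5,-104,-72],[16.5,-104,-80],[16.5,-104,-80]], "turn":[0,0,0,0,0,0,0,0,0,0,0,0], "hand":[10,10,10,10,10,10,10,10,10,10,10,10]}'
python3 - <<'E'
from h import *
d=vision.camera("side");s=robot.read_state();print(s["position"],s["contact_force"],s["wrist_torque"],s["gripper_width"],s["t"])
crop(d,proj(d,[610,-27,100]),60,"c4.png",480)
E
```

```text
t: 5.95
position: [609.1, -28.0, 146.7]
orientation: [-2.22, -2.22, 0.003]
contact_force: [-0.5, 0.0, -0.8]
gripper_width: 0.193
grasp_force: 39.8
[609.45677351 -27.99652441 147.36790495] [-0.59888027 -0.21297671 -0.70178421] [ 0.03535853  0.00511417 -0.01437172] 0.19307778706354956 6.0
```

View pics/c4.png

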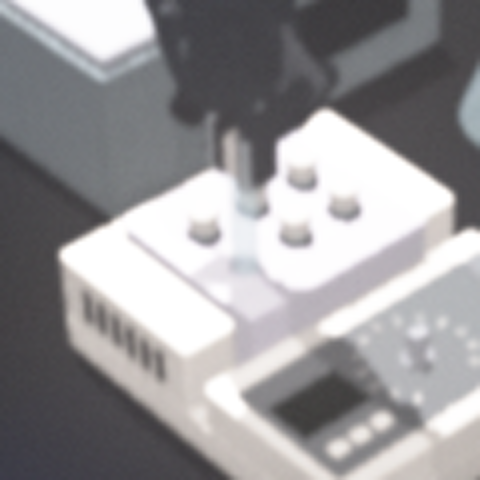

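The tube is in the well's mouth with almost no side force, so I'll continue down.

```bash
python3 -m crank '{"dp": [[0.4,0,-8],[0.4,0,-16],[0.4,0,-22],[0.4,0,-26],[0.4,0,-29],[0.4,0,-30],[0.4,0,-30]], "turn":[0,0,0,0,0,0,0], "hand":[10,10,10,10,10,10,10]}'
```

```text
t: 6.7
position: [610.6, -28.0, 119.3]
orientation: [2.221, 2.221, 0.001]
contact_force: [-1.5, -0.7, 4.0]
gripper_width: 0.193
grasp_force: 40.4
```

```bash
python3 -m crank '{"dp": [[0,0,-1],[0,0,-1],[0,0,-1],[0,0,-1],[0,0,-1],[0,0,-1],[0,0,20],[0,0,50],[0,0,90],[-30,-30,100],[-60,-70,100],[-80,-110,100]], "turn":[0,0,0,0,0,0,0,0,0,0,0,0], "hand":[10,20,35,50,50,50,50,50,60,70,85,85]}'
python3 - <<'E'
from h import *
s=vision.camera("scene");d=vision.camera("side");w=vision.camera("wrist");save(w,"w5.png")
for p in (s,d,w): print(proj(p,[610.3,-27.3,145]),proj(p,[610.3,-27.3,85]))
a=cv2.resize(s["frame"][225:305,275:355],(400,400),interpolation=cv2.INTER_CUBIC)
b=cv2.resize(d["frame"][150:230,260:340],(400,400),interpolation=cv2.INTER_CUBIC)
cv2.imwrite("pics/c6.png",np.hstack([a,b])[:,:,::-1])
st=robot.read_state();print(st["position"],st["joints"],st["contact_force"])
for q in vision.search_frame(w,"knob")+vision.search_frame(w,"shaft_tip"): print(q["pixel"],q["conf"])
E
```

```text
t: 7.9
position: [529.3, -138.6, 219.2]
orientation: [2.219, 2.223, 0.001]
contact_force: [0.7, -0.9, 0.9]
gripper_width: 0.994
grasp_force: 0.0
[337.90258586 237.41267999] [337.72616224 258.27406685]
[275.95950654 184.83637265] [276.94209082 206.33587033]
[486.29222117  32.30111838] [448.1896792   49.49368088]
[ 529.29850691 -140.14792063  218.72120084] [-2.58839490e-01  3.40161660e-01  1.08406267e-01  1.33859455e+00
 -2.03333488e-06  1.31659911e+00] [ 0.0373476  -0.35671413 -0.3742878 ]
[285.9, 434.4] 0.93
[288.6, 366.8] 0.74
[286.5, 108.2] 0.66
```

View pics/c6.png

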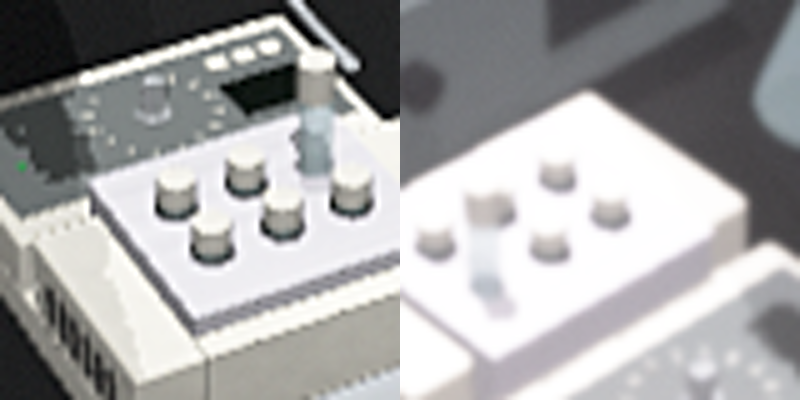

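Scene crop: the tube's cap top sits at about (338,237), where a fully inserted tube should be (z=145), and it stands upright and free. Next, close views of the shaft and the knob.

```bash
python3 -m crank '{"dp": [[-19,0,-40],[-19,0,-80],[-19,0,-95],[-19,0,-95],[-19,0,-95]], "turn":[0,0,0,0,0], "hand":[60,60,60,60,60]}'
python3 - <<'E'
from h import *
import pickle
w=vision.camera("wrist");s=vision.camera("scene");d=vision.camera("side")
pickle.dump((w,s,d,robot.read_state()),open("shaft.pkl","wb"))
print(robot.read_state()["position"],ray(w,(0,0))[0])
for q in vision.search_frame(w,"shaft_tip"): print(q["pixel"],q["conf"],atz(w,q["pixel"],82))
for n,z in [("flask",59),("dish",8),("knob",15)]:
  for q in vision.search_frame(s,n)[:3]: print(n,"s",q["pixel"],q["conf"],atz(s,q["pixel"],z))
  for q in vision.search_frame(d,n)[:3]: print(n,"d",q["pixel"],q["conf"],atz(d,q["pixel"],z))
# print numeric intensity around shaft
g=cv2.cvtColor(w["frame"],cv2.COLOR_RGB2GRAY)
x,y=proj(w,[512,-57,82]).round().astype(int);print(x,y)
E
python3 -m crank '{"dp": [[0,-30,40],[-10,-75,95],[-15,-120,95],[-15,-165,95],[-15,-175,95],[-15,-175,95],[-15,-175,95]], "turn":[0,0,0,0,0,0,0], "hand":[60,60,60,60,60,60,60]}'
python3 - <<'E'
from h import *
import pickle
w=vision.camera("wrist")
pickle.dump((w,robot.read_state()),open("knob.pkl","wb"))
print(robot.read_state()["position"],ray(w,(0,0))[0])
for q in vision.search_frame(w,"knob"): print(q["pixel"],q["conf"],atz(w,q["pixel"],20))
for q in vision.search_frame(w,"pointer"): print("P",q["pixel"],q["conf"],atz(w,q["pixel"],30))
for q in vision.search_frame(w,"bore_end"): print("B",q["pixel"],q["conf"])
for q in vision.search_frame(w,"flask"): print("F",q["pixel"],q["conf"],atz(w,q["pixel"],59))
E
```

```text
t: 8.65
position: [512.3, -137.0, 123.5]
orientation: [2.219, 2.224, 0.0]
contact_force: [0.8, -0.8, 0.6]
gripper_width: 0.702
grasp_force: 0.0
[ 513.0563711  -137.88106229  124.89508667] [512.3386607  -56.79724519 265.75138816]
[310.3, 120.8] 0.64 [508.91710057 -61.77506732  82.        ]
flask s [231.8, 333.1] 0.96 [ 694.13625187 -325.3561247    59.        ]
dish s [235.0, 249.3] 0.64 [ 355.00389653 -195.18696173    8.        ]
dish d [412.0, 254.0] 0.91 [ 354.91697332 -195.7579684     8.        ]
dish d [321.0, 227.6] 0.51 [ 553.96547172 -109.42610332    8.        ]
knob s [206.7, 293.3] 0.65 [ 497.83971615 -319.59497002   15.        ]
knob s [170.9, 304.9] 0.6 [ 496.66437587 -404.71620508   15.        ]
knob d [395.0, 199.9] 0.72 [ 497.72637182 -303.40761739   15.        ]
knob d [415.2, 184.5] 0.58 [ 502.66344915 -385.70778797   15.        ]
317 109
t: 9.85
position: [496.0, -312.4, 217.6]
orientation: [-2.221, -2.22, -0.0]
contact_force: [0.3, 1.0, -0.0]
gripper_width: 0.701
grasp_force: 0.0
[ 496.11033955 -311.7250975   217.65939715] [ 496.36201937 -232.36476586  359.93540967]
[322.3, 206.4] 0.86 [ 499.45077204 -312.26102411   20.        ]
[309.5, 300.5] 0.63 [ 487.6385758  -402.67299486   20.        ]
P [311.7, 299.4] 0.93 [ 489.90672498 -396.55584825   30.        ]
P [319.7, 204.2] 0.73 [ 497.16799145 -308.01515995   30.        ]
P [530.3, 219.1] 0.59 [ 676.47327061 -321.07420582   30.        ]
B [318.7, 203.3] 0.58
B [313.9, 300.0] 0.57
B [145.0, 61.2] 0.3
F [533.2, 218.8] 0.72 [ 662.8537806  -313.03741687   59.        ]
```

```bash
cat >> h.py <<'E'
def rect(p,c,z,half,n):
    q=np.float32([[c[0]-half,c[1]+half],[c[0]+half,c[1]+half],[c[0]+half,c[1]-half],[c[0]-half,c[1]-half]])
    src=np.float32([proj(p,[x,y,z]) for x,y in q]);dst=np.float32([[0,0],[n,0],[n,n],[0,n]])
    return cv2.warpPerspective(p["frame"],cv2.getPerspectiveTransform(src,dst),(n,n),flags=cv2.INTER_CUBIC)[:,:,::-1].copy()
E
python3 - <<'E'
from h import *
import pickle
k,_=pickle.load(open("knob.pkl","rb"));w,s,d,_=pickle.load(open("shaft.pkl","rb"))
K=rect(k,(499,-312),30,40,400);S=rect(w,(511.5,-58),82,14,400)
for im,st in ((K,50),(S,400/28*4)):
    for i in range(1,8):
        for j in (0,1):
            v=int(round(i*st));a,b=((v,0),(v,8)) if j else ((0,v),(8,v));cv2.line(im,a,b,(0,255,0),1)
sx,sy=proj(s,[511,-58,72]).astype(int);dx,dy=proj(d,[511,-58,72]).astype(int)
a=cv2.resize(s["frame"][sy-12:sy+12,sx-24:sx+24,::-1],(400,200),interpolation=cv2.INTER_CUBIC)
b=cv2.resize(d["frame"][dy-12:dy+12,dx-24:dx+24,::-1],(400,200),interpolation=cv2.INTER_CUBIC)
cv2.imwrite("pics/m7.png",np.vstack([np.hstack([K,S]),np.hstack([a,b])]))
E
```

```text
(no output)
```

View pics/m7.png

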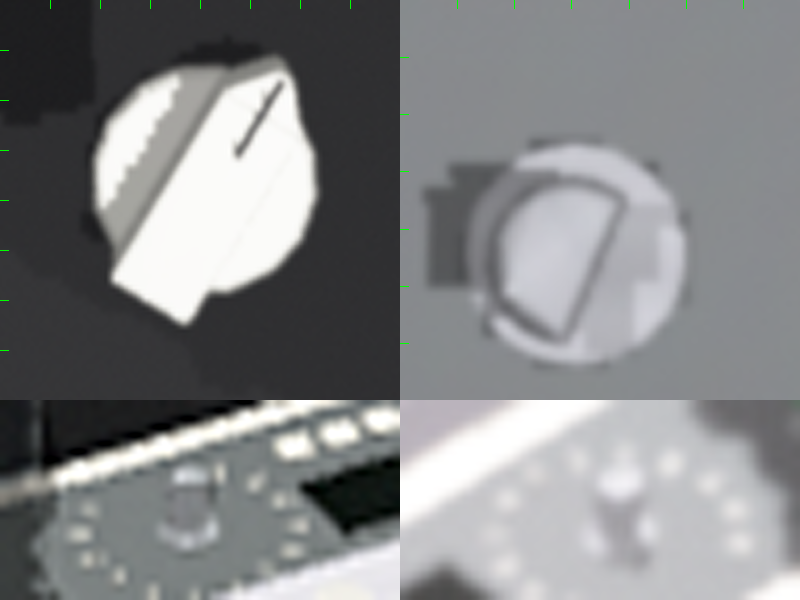

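The picture shows the knob's bar and pointer line (238,156)-(283,82) pointing at +58.8°, centre at panel (206,206), which is (500.3,-313.3). The D-shaft's flat runs (627,200)-(565,342), so its normal is at -23.6°; its axis at panel (570,259) is about (509.4,-62.2). The grasp needs a turn of +148.8°, then -82.4° for the fit.

```bash
python3 - <<'E'
from h import *
import pickle
w,s,d,_=pickle.load(open("shaft.pkl","rb"))
a=proj(s,[511,-58,72]).astype(int)+[-24+22.8,-12+8.6];b=proj(d,[511,-58,72]).astype(int)+[-24+26.4,-12+9.8]
print(tri([(s,a),(d,b)]),atz(s,a,82),atz(d,b,82))
E
python3 -m crank '{"dp": [[3.5,-1,0],[3.5,-1,0],[3.5,-1,0],[3.5,-1,0],[3.5,-1,0],[3.5,-1,0],[3.5,-1,-20],[3.5,-1,-40],[3.5,-1,-60],[3.5,-1,-80],[3.5,-1,-100],[3.5,-1,-100]], "turn":[8.5,17,25.5,34,42.5,51,59.5,68,76.5,85,93.5,102], "hand":[60,60,60,60,60,60,60,60,60,60,60,60]}'
python3 -m crank '{"dp": [[0,0,0],[0,0,0],[0,0,0],[0,0,-20],[0,0,-40],[0,0,-60],[0,0,-80],[0,0,-80],[0,0,-80]], "turn":[8.5,17,25.5,34,42.5,46.8,46.8,46.8,46.8], "hand":[60,60,60,60,60,60,60,60,60]}'
python3 - <<'E'
from h import *
w=vision.camera("wrist");s=robot.read_state();print(s["position"],s["orientation"],s["joints"])
# white bar centroid at top plane
for n in ["knob","pointer"]:
  for q in vision.search_frame(w,n)[:2]: print(n,q["pixel"],q["conf"],atz(w,q["pixel"],25))
print(proj(w,[500,-314,30]),proj(w,s["position"]),s["position"])
E
```

```text
[505.80800261 -58.86706511  82.45385951] [505.49892147 -58.35870035  82.        ] [506.03480604 -59.5438045   82.        ]
t: 11.3
position: [498.1, -311.7, 115.0]
orientation: [0.34, -3.118, -0.006]
contact_force: [-0.8, 0.1, 0.2]
gripper_width: 0.706
grasp_force: 0.0
t: 12.2
position: [500.0, -313.3, 38.4]
orientation: [1.543, -2.736, -0.001]
contact_force: [0.1, -0.1, -0.3]
gripper_width: 0.704
grasp_force: 0.0
[ 500.65873035 -313.8290568    39.26671834] [-1.54296806e+00  2.73587114e+00 -1.68613397e-03] [-5.59930087e-01  5.61451127e-01 -3.76499673e-02  9.70458522e-01
  2.77568260e-05 -1.58695137e+00]
knob [218.7, 94.7] 0.89 [ 487.26665803 -405.79709443   25.        ]
knob [320.2, 292.5] 0.71 [ 496.57576588 -318.5787303    25.        ]
pointer [315.6, 292.2] 0.93 [ 498.18554827 -319.71679747   25.        ]
pointer [220.4, 96.1] 0.66 [ 487.01598032 -405.08381725   25.        ]
[318.89178839 309.99861617] [317.71547588 322.19750794] [ 500.65873035 -313.8290568    39.26671834]
```

```bash
python3 -m crank '{"dp": [[0,0,-14],[0,0,-24],[0,0,-28],[0,0,-28],[0,0,-28],[0,0,-28],[0,0,-28],[0,0,-28],[0,0,-28],[0,0,-28],[0,0,-28]], "turn":[0,0,0,0,0,0,0,0,0,0,0], "hand":[50,45,40,40,30,15,10,10,10,10,10]}' 80
python3 -m crank '{"dp": [[0,0,30],[0,0,70],[0,0,110],[0,20,130],[0,60,130],[0,100,130],[0,130,130],[0,130,130],[0,130,130],[0,130,130],[0,130,130]], "turn":[0,-8.4,-16.8,-25.2,-33.6,-42,-50.4,-58.8,-67.2,-75.6,-82.4], "hand":[10,10,10,10,10,10,10,10,10,10,10]}'
python3 - <<'E'
from h import *
w=vision.camera("wrist");s=robot.read_state();save(w,"w8.png");print(s["position"],s["orientation"],s["joints"],s["gripper_width"],s["grasp_force"])
for n in ["knob","pointer","shaft_tip"]:
  for q in vision.search_frame(w,n)[:3]: print(n,q["pixel"],q["conf"])
print(ray(w,(0,0))[0]-s["position"],proj(w,np.array(s["position"])+[0,0,20]))
E
```

```text
t: 13.45
position: [500.5, -314.4, 11.1]
orientation: [-1.542, 2.736, -0.002]
contact_force: [0.7, 0.3, 5.7]
gripper_width: 0.19
grasp_force: 80.3
t: 14.55
position: [499.4, -183.6, 139.7]
orientation: [-0.65, -3.072, -0.0]
contact_force: [-0.7, 1.4, -0.3]
gripper_width: 0.188
grasp_force: 79.5
[ 499.38177569 -183.6634687   139.64566361] [-6.53800207e-01 -3.07130523e+00 -3.16719996e-04] [-3.52421982e-01  3.61214760e-01 -7.36071295e-02  1.13745813e+00
 -9.34443665e-06  6.70639263e-02] 0.19003647507854135 79.48227081048572
knob [45.6, 330.9] 0.88
knob [319.1, 310.6] 0.74
knob [534.9, 190.9] 0.23
pointer [47.4, 329.9] 0.85
pointer [314.5, 312.7] 0.59
shaft_tip [535.2, 187.3] 0.88
[-73.39405955  32.24377289 142.37916554] [319.09712045 348.24222536]
```

```bash
python3 -m crank '{"dp": [[0,0,20],[30,32,20],[60,64,20],[82,90,20],[82,90,20],[82,90,20],[82,90,20]], "turn":[0,0,0,0,0,0,0], "hand":[10,10,10,10,10,10,10]}'
cat > m.py <<'E'
from h import *
import pickle
w0,_,_,_=pickle.load(open("shaft.pkl","rb"));T=rect(w0,(509.4,-62.2),82,9,180)
T=cv2.cvtColor(T,cv2.COLOR_BGR2GRAY)
ang=np.radians(-23.6);u=np.array([np.cos(ang),np.sin(ang)]);v=np.array([-u[1],u[0]])
for i in range(2):
    w=vision.camera("wrist");s=robot.read_state();P=np.array(s["position"]);C=ray(w,(0,0))[0]
    print("P",P.round(2),"C-P",(C-P).round(2))
    for q in vision.search_frame(w,"shaft_tip")[:2]: print(q["pixel"],round(q["conf"],2),atz(w,q["pixel"],82).round(1))
    I=cv2.cvtColor(rect(w,(509.4,-62.2),82,20,400),cv2.COLOR_BGR2GRAY)
    r=cv2.matchTemplate(I,T,cv2.TM_CCOEFF_NORMED);_,m,_,l=cv2.minMaxLoc(r)
    print("match",round(m,2),509.4-20+(l[0]+90)/10,-62.2+20-(l[1]+90)/10)
# bar profile
g=cv2.cvtColor(w["frame"],cv2.COLOR_RGB2GRAY)
def prof(ax,bx,rng,sp):
    return [int(np.mean([g[int(round(p[1])),int(round(p[0]))] for k in sp for p in [proj(w,[*(P[:2]+a*ax+k*bx),P[2]+20])]])) for a in rng]
R=range(-40,36,2)
print("along",list(zip(R,prof(u,v,R,(-4,0,4)))))
R=range(-20,21,1)
print("across tail",list(zip(R,prof(v,u,R,(-20,-18,-16)))))
E
python3 m.py
```

```text
t: 15.45
position: [581.1, -94.6, 159.9]
orientation: [-0.642, -3.074, 0.001]
contact_force: [-0.6, -0.3, -0.0]
gripper_width: 0.192
grasp_force: 79.5
P [581.01 -94.86 160.1 ] C-P [-73.55  32.13 142.18]
[319.3, 111.7] 0.66 [508.9 -63.   82. ]
match 0.57 509.09999999999997 -62.300000000000004
P [581.19 -95.05 160.4 ] C-P [-73.75  31.98 142.16]
[319.7, 109.0] 0.73 [507.9 -62.6  82. ]
match 0.56 509.0 -62.400000000000006
along [(-40, 114), (-38, 119), (-36, 119), (-34, 95), (-32, 100), (-30, 86), (-28, 91), (-26, 87), (-24, 88), (-22, 103), (-20, 108), (-18, 108), (-16, 107), (-14, 108), (-12, 108), (-10, 108), (-8, 108), (-6, 107), (-4, 107), (-2, 107), (0, 116), (2, 194), (4, 194), (6, 193), (8, 193), (10, 188), (12, 151), (14, 139), (16, 138), (18, 138), (20, 135), (22, 132), (24, 137), (26, 137), (28, 101), (30, 116), (32, 20), (34, 20)]
across tail [(-20, 222), (-19, 153), (-18, 103), (-17, 108), (-16, 108), (-15, 108), (-14, 106), (-13, 91), (-12, 90), (-11, 90), (-10, 90), (-9, 89), (-8, 107), (-7, 108), (-6, 108), (-5, 108), (-4, 108), (-3, 107), (-2, 108), (-1, 108), (0, 107), (1, 108), (2, 108), (3, 108), (4, 108), (5, 108), (6, 108), (7, 108), (8, 103), (9, 88), (10, 90), (11, 90), (12, 91), (13, 115), (14, 127), (15, 133), (16, 129), (17, 142), (18, 161), (19, 206), (20, 216)]
```

The knob sits centred on the TCP: its bar spans -22.7 to +31 mm along and ±8.4 mm across. Two opposite camera views agree on the shaft at (509.2,-62.3), so I'll move above it.

```bash
python3 -m crank '{"dp": [[-35,15,0],[-72.7,31.7,0],[-72.7,31.7,-30],[-72.7,31.7,-58],[-72.7,31.7,-58],[-72.7,31.7,-58],[-72.7,31.7,-58]], "turn":[0,0,0,0,0,0,0], "hand":[10,10,10,10,10,10,10]}'
python3 - <<'E'
from h import *
for i in range(3):
    vision.camera("side"); s=robot.read_state();print(np.round(s["position"],2),np.round(s["orientation"],3),np.round(s["contact_force"],1))
E
```

```text
t: 16.35
position: [510.5, -62.8, 103.8]
orientation: [0.643, 3.072, 0.0]
contact_force: [0.3, 0.1, 0.2]
gripper_width: 0.188
grasp_force: 79.5
[510.65 -62.75 103.9 ] [0.643 3.072 0.   ] [ 0.1 -0.3  0.4]
[510.57 -62.69 103.8 ] [0.642 3.072 0.   ] [-0.5 -0.3 -0.6]
[510.37 -62.62 103.61] [0.642 3.073 0.   ] [-0.5 -0.6 -0. ]
```

```bash
python3 -m crank '{"dp": [[-0.7,0.2,-5],[-0.7,0.2,-9],[-0.7,0.2,-12],[-0.7,0.2,-15],[-0.7,0.2,-15]], "turn":[0,0,0,0,0], "hand":[10,10,10,10,10]}'
```

```text
t: 17.0
position: [508.2, -62.0, 86.7]
orientation: [-0.642, -3.074, -0.0]
contact_force: [0.3, 0.7, -0.9]
gripper_width: 0.187
grasp_force: 79.5
```

```bash
python3 -m crank '{"dp": [[0,0,-4],[0,0,-8],[0,0,-11],[0,0,-12],[0,0,-12],[0,0,-12]], "turn":[0,0,0,0,0,0], "hand":[10,10,10,10,10,10]}'
```

```text
t: 17.6
position: [508.5, -62.1, 75.9]
orientation: [0.642, 3.075, 0.0]
contact_force: [-1.6, -0.3, 5.1]
gripper_width: 0.186
grasp_force: 80.0
```

The shaft spring pushes back with 5 N, so the knob is home. Pressing to the stop.

```bash
python3 -m crank '{"dp": [[0,0,-1],[0,0,-2],[0,0,-3],[0,0,-4],[0,0,-5],[0,0,-5],[0,0,-5],[0,0,-5]], "turn":[0,0,0,0,0,0,0,0], "hand":[10,10,10,10,10,10,10,10]}'
```

```text
t: 18.4
position: [508.8, -62.1, 73.6]
orientation: [0.642, 3.073, 0.0]
contact_force: [-6.5, 1.0, 22.1]
gripper_width: 0.19
grasp_force: 82.6
```

```bash
python3 -m crank '{"dp": [[-0.5,0,1],[-0.5,0,1],[-0.5,0,1],[-0.5,0,1]], "turn":[0,0,0,0], "hand":[10,10,10,10]}'
python3 - <<'E'
from h import *
s=vision.camera("scene");r=robot.read_state();P=r["position"];print(np.round(P,1),np.round(r["contact_force"],1))
for q in vision.search_frame(s,"tube_long")[:4]: print(q["pixel"],q["conf"])
print(proj(s,[610,-27.5,115]))
for q in vision.search_frame(s,"knob")[:4]: print("k",q["pixel"],q["conf"])
print(proj(s,[509,-62,78]))
E
```

```text
t: 18.8
position: [508.7, -62.1, 73.7]
orientation: [0.642, 3.073, 0.001]
contact_force: [-3.9, 0.8, 16.1]
gripper_width: 0.191
grasp_force: 81.3
[508.7 -62.1  73.7] [-4.   1.5 14.4]
[452.0, 206.5] 0.72
[338.4, 250.3] 0.68
[337.67429798 247.94361323]
k [169.4, 304.6] 0.71
k [302.5, 247.7] 0.64
[305.17558604 243.04771544]
```

The push is about 15 N against the 9 N stop, with z unchanged at 73.7, so the shaft is on its stop. The tube is where it should be, so I'm handing in.

```bash
python3 -c "
from workcell import robot
print(robot.close_job())"
```

```text
the job is handed in; nothing more can be done
None
```

I handed the job in at about 19 s, with the long tube standing free on the well's floor and the knob home on the shaft, held against its stop at about 15 N. I inferred the knob's fit from forces and heights, and the hand-in gave no verdict.

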